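# Lay the last rock core in the tray and chock the row

## Task

Take the long rock core off the sloping drainer and lay it down level, without dropping it, beside the two cores in the steel tray, on their open side. Then chock the row with the wooden wedge: wedge flat on the tray floor, its slope towards the row and square across the middle of the outer core, slid up until all three cores are packed snugly against each other and the tray's end and nothing can roll. Leave the short core stub on the drainer, the square timber block and the glass beaker where they are.

Things in the scene. Friction and masses are not known exactly. Their poses are not given: they have to be found in the camera images.
- core_new: The long grey rock core: cylinder 50 mm in diameter, 110 mm long, 0.45 to 0.62 kg. Origin at its centre, x along its axis. It starts in one of the drainer's two lanes (which one varies), axis sloping 40 degrees from level, lower end on the lane's stop, its +x end the upper one, pointing to the robot's left.
- core_a: Core of the same size lying on its side in the tray, next to (0 to 4 mm from) the tray's +y end wall. Origin at its centre, x along its axis, which lies along the tray's x. It rolls freely.
- core_b: Core of the same size lying next in the row after core_a (0 to 11 mm from it). Origin at its centre, x along its axis. It rolls freely; the row is open on its tray -y side.
- stub: Short core offcut, diameter 50 mm, length 45 mm, in the drainer's other lane against its stop; it stays there. Origin on its axis, 55 mm from its lower end and so 10 mm above its upper end face; x along its axis, upwards.
- drainer: Fixed wire drainer, 190 (x) x 180 x 120 mm. Origin: centre of underside; x level, towards its high end, which is to the robot's left. Two lanes at y = +55, -55 mm, each two 8 mm rods 32 mm apart, rising 40 deg towards +x, turned up at the low end as a stop. Long core's centre rests at x 0, z 85 mm. All wire lies under the cores: at mid-core, square to its axis, fingers may reach 25 mm past the axis.
- tray: Fixed steel tray, outside 168 (x) x 328 (y) x 36 mm high, walls and floor 4 mm thick (floor surface at z = 4 mm); inside 160 x 320 mm, end walls at y = +160 and -160 mm. Origin at the centre of its underside. The row lies against the +y end wall, the cores' axes along x; packed snugly the three axes lie at y = 135, 85 and 35 mm, 29 mm above the origin.
- chock: Wooden wedge, thin black sole: base 80 (x) x 56 mm (y), 42 mm high, 0.10 to 0.19 kg. Origin: centre of underside. From the blunt toe at x = +40 mm (3 mm high) a face slopes up at 50 deg to a flat top from x = +7 mm to the upright back at x = -40 mm. Starts flat on the bench, toe roughly to world +y. Pushed up to a core it touches with its slope, toe 14 mm short of the core's axis.
- chock_toe (a point): Middle of the chock's bottom front (toe) edge; axes as the chock's.
- block: Plain square-edged timber block, 80 x 56 x 42 mm, no slope; stands near the chock (the two swap places) and stays. Origin at the centre of its underside.
- beaker: Glass beaker, 72 mm across, 95 mm high, standing beyond the tray; stays. Origin at the centre of its underside.
Mind the look-alikes: they are no part of the job. What is shaped like the core_new but purple or turquoise is not meant. What is shaped like the core_a but blue or turquoise is not meant.

How it is judged (in metres and radians):
On the way:
1. the long core lies on the tray floor, let go (z of core_new in the frame of tray below 0.034 m and x of core_new in the frame of tray between -0.035 and 0.035 m and y of core_new in the frame of tray between -0.14 and 0.14 m and contact force between the fingers and core_new below 0.1 N), for 0.2 s.
At the end, for the whole second after the job is handed in: Cores on the tray floor (4 mm, 7 deg), packed against the +y end: each within 7 mm of its snug place, core_new outermost. Chock flat (4 mm, 6 deg), square (8.5 deg), toe less than 6 mm short of fully snug (tray y over 15 mm) and within 30 mm of that core's middle. All at rest (y of core_a in the frame of tray between 0.128 and 0.14 m and z of each of core_a, core_b, core_new in the frame of tray below 0.033 m and angle between the x axis of each of core_a, core_b, core_new and the x axis of tray, either way round below 0.12 rad and linear speed of each of core_a, core_b, core_new, chock below 0.02 m/s and y of core_b in the frame of tray between 0.078 and 0.09 m and y of core_new in the frame of tray between 0.028 and 0.04 m and y of chock_toe in the frame of tray above 0.015 m and z of chock in the frame of tray below 0.008 m and angle between chock's own z axis and vertical below 0.1 rad and angle between the x axis of chock and the y axis of tray, either way round below 0.15 rad and x of chock_toe in the frame of core_new between -0.03 and 0.03 m); the robot touches nothing.
It fails at once if the long core is let go before it lies on the tray floor (its centre more than 10 mm above its height at rest there, and more than 60 mm from where it started) (contact force between the fingers and core_new below 0.02 N and height (world z) of core_new above 0.039 m and distance of core_new from where it was at the start of the episode above 0.06 m).
It fails at once if the core stub, the block or the beaker is moved more than 20 mm (distance of any of stub, block, beaker from where it was at the start of the episode above 0.02 m).
It also fails if it takes over 54 s, if anything falls off the work surface, if the arm or the gripper's body presses on something with over 40 N, if the wrist force passes 120 N, or if a joint passes its speed limit or range.

## Robot

A 7-joint arm with a two-finger parallel gripper is mounted at the origin on the work surface. World frame = base frame: x ahead of the robot, y to its left, z up, the work surface at z = 0. Lengths are in m, angles in degrees, forces in N, time in s.
With the tool pointing down it reaches from about 0.425 to 0.875 m from the base axis. Payload 4.7 kg.
Tool frame: the origin (TCP) lies midway between the tips of the shut fingers; the grasp point (between the pads) lies 19 mm behind it; z points along the fingers, y is the direction in which the jaws open and shut (so a half turn about z gives the same grasp; the last joint's range is limited). The gripper opens to 87 mm and grips with 3 to 60 N. Pads are 19 mm wide; open, the fingers measure 117 mm over their backs; the gripper's body (75 mm by 190 mm) begins 51 mm behind the grasp point.
Start: joints at [-62.561, 18.392, -4.016, 83.108, 1.295, 78.541, -3.26], TCP at [0.291, 0.581, 0.223] pointing down, gripper open.
Joint ranges: [-163.93, 163.93], [-17.29, 119.83], [-79.2, 71.16], [3.27, 140.29], [-89.18, 269.18], [5.43, 117.66], [-154.24, 154.24]. Speed limits (degrees/s): [147.25, 147.25, 180, 180, 180, 180, 180].

## Interface

Orientations are given as [roll, pitch, yaw] about the fixed x, y, z axes, in that order (R = Rz(yaw) Ry(pitch) Rx(roll)).
In Python, from cell import env gives the robot as it stands. The module is installed in compiled form; this text tells all that it offers.
- The arm moves only by the tool servo_tool, never from a script. Its argument "plan" is a list of rows, each a list of 3 entries, a list of its own where there are three numbers: the opening, from 0 (shut) to 1 (fully open), then the shift along the tool's x, y, z in cm, then the turn, a rotation vector about the tool's x, y, z in degrees. A call has 1 to 20 rows; each row shifts and turns the pose as measured when the row begins, along the tool's axes as they then stand; what a row does not reach is not made up. A row lasts 1/12 s, in which the tool goes at most 41.7 mm and 7.16 degrees, less where a joint would pass 70% of its speed; a pose out of reach is approached as far as the arm can. A call is refused whole if a number of a shift passes 4.17 or a number of a turn 7.16, either way. A call with a gripper value outside its range is refused whole. The fingers move at their own pace and stop on an object; "force" is the grip in N (left out, the last holds). Time passes only in rows, so rows that do not move let the fingers close. It gives the time, the measured TCP pose, the force and the opening at its end, in the units of the state.
- env.get_obs(): the state, without advancing time (a new reading comes with each control period).
- env.read_camera(name): name is "scene" or "top" or "wrist"; returns a dict with "image" (420x560x3 uint8, blue, green, red), "fx", "fy", "cx", "cy" (pixels), "rvec" (rotation vector, rad) and "tvec" (3), from world to camera coordinates, as OpenCV has them; the wrist camera has in their place "T_tool_cam" (4x4, takes a point from camera to tool coordinates, whose origin is the TCP and whose axes are the flange's). Camera axes: x right, y down, z forward; pixel columns grow to the right and rows downward; lengths in m; the calibration is good to about 2 mm. A picture is of the moment at which its call begins: read the wrist's pose just before it. There is no depth.
- env.sign_off(): hands the job in, once; it reports no verdict.
The state is a dict: "time_s": time; "qpos": joint angles; "joint_velocities": joint speeds; "effort": joint torques, N m; "tool_pos": TCP position; "tool_rot": TCP orientation; "force": force on the tool from outside, world axes, zero at the start; "wrist_torque": the same for the moment, N m; "grip_width": finger opening in m.
Only numpy, scipy, OpenCV 4.12 (cv2) and the standard library are available. Lean on these libraries where they do the work, as an engineer would, in place of code of your own. Each camera call takes 0.05 s, during which the arm holds its last target. There are 200 camera calls.

## Working session

There is one attempt and no reset: what is moved stays moved. The work goes in short steps, Python scripts to look and compute and a tool call to move; the robot and the scene stay as the last step left them, time stands still between calls to the robot, and variables do not carry over. Pictures are saved under pics/ and viewed, about 8 in all and at most 12, crops included, and the job is handed in when it is done.

Besides the shell and the picture viewer there is one more tool, called as a command line: name --argument value ..., lists and objects as JSON in quotes. servo_tool: Moves the arm, as the interface text tells. Its arguments: {"type":"object","properties":{"plan":{"type":"array"},"force":{"type":"number"}},"required":["plan"]}

```bash
mkdir -p pics; cat > h.py <<'E'
import numpy as np, cv2, json
from scipy.spatial.transform import Rotation as Ro
from cell import env
def snap(name,fn):
    o=env.get_obs(); c=env.read_camera(name); cv2.imwrite('pics/'+fn,c['image'])
    if name=='wrist':
        T=np.eye(4);T[:3,:3]=Ro.from_euler('xyz',o['tool_rot'],degrees=True).as_matrix() ;T[:3,3]=o['tool_pos']
        W=T@np.array(c['T_tool_cam']); Wi=np.linalg.inv(W); R=Wi[:3,:3];t=Wi[:3,3]
    else: R=cv2.Rodrigues(np.array(c['rvec']))[0];t=np.array(c['tvec']).ravel()
    K=np.array([[c['fx'],0,c['cx']],[0,c['fy'],c['cy']],[0,0,1]])
    np.savez('pics/'+fn+'.npz',K=K,R=R,t=t); return c['image']
def cal(fn): d=np.load('pics/'+fn+'.npz'); return d['K'],d['R'],d['t']
def onz(fn,u,v,z):
    K,R,t=cal(fn); C=-R.T@t; d=R.T@np.linalg.inv(K)@np.array([u,v,1.]); return C+d*(z-C[2])/d[2]
def proj(fn,P):
    K,R,t=cal(fn); p=(R@np.atleast_2d(P).T).T+t; p=p@K.T; return p[:,:2]/p[:,2:]
E
python3 - <<'E'
from h import *
o=env.get_obs(); print(o)
a=snap('scene','s0.png');b=snap('top','t0.png')
for f in('s0.png','t0.png'):
    K,R,t=cal(f);print(f,K[0,0],-R.T@t)
E
```

```text
{'time_s': 0.0, 'qpos': array([-62.56243516,  18.43844943,  -4.01653875,  83.17205822,
         1.29201623,  78.53827846,  -3.26126207]), 'joint_velocities': array([-0.04823284,  0.02739295,  0.04491507,  0.02526209,  0.00792425,
        0.11695852,  0.04248777]), 'effort': array([-7.46390360e-04, -4.91277838e+01, -4.04345104e-01, -3.12532496e+01,
       -6.39301445e-02,  4.36713675e-02,  1.77364564e-04]), 'tool_pos': array([0.29113094, 0.58057909, 0.22149343]), 'tool_rot': array([-1.79896287e+02,  2.24571529e-03,  1.53371222e+02]), 'force': array([-0.5944257 , -0.38766473, -0.1067294 ]), 'wrist_torque': array([ 0.01868761, -0.00708011,  0.05883449]), 'grip_width': 0.08717129218886516}
s0.png 456.13558187007 [1.06849236 0.28936027 0.91859822]
t0.png 398.62698342004865 [ 0.46149358 -0.04941111  0.91643454]
```

View pics/s0.png

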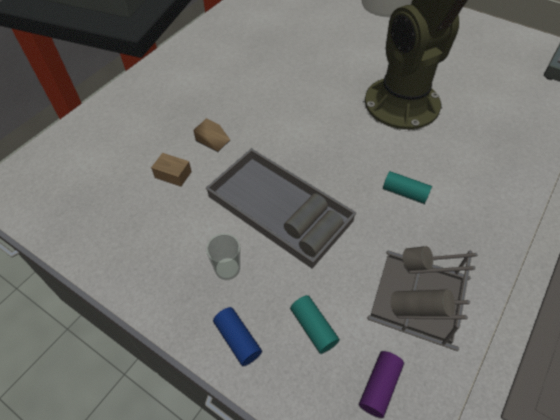

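View pics/t0.png

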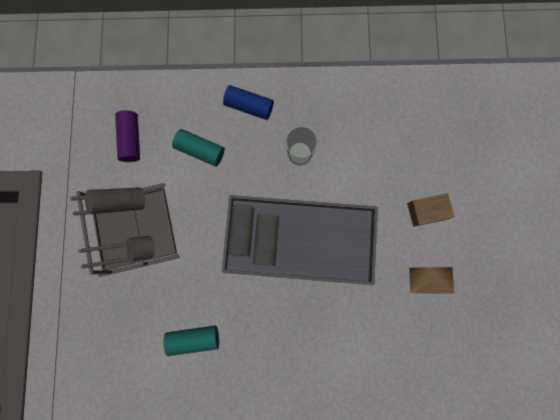

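The scene shows the long core in the drainer's far lane and the stub in the near lane. In the top view the tray's outer corners are at about (230,196), (376,206), (373,283) and (224,272). The wedge is at (432,280) and the block at (431,209). I'll zoom in to measure.

```bash
python3 - <<'E'
import cv2,numpy as np
b=cv2.imread('pics/t0.png')
a=cv2.resize(b[180:290,65:265],None,fx=4,fy=4,interpolation=cv2.INTER_CUBIC)[:300+140]
c=cv2.resize(b[190:300,360:460],None,fx=3,fy=3,interpolation=cv2.INTER_CUBIC)
d=cv2.resize(b[190:290,215:385],None,fx=2.6,fy=2.6,interpolation=cv2.INTER_CUBIC)
s=cv2.imread('pics/s0.png')
a=cv2.resize(b[180:290,65:265],None,fx=2.7,fy=2.7,interpolation=cv2.INTER_CUBIC)
W=np.zeros((600,800,3),np.uint8)
W[:297,:540]=a; 
c=cv2.resize(b[190:300,370:460],None,fx=2.7,fy=2.7,interpolation=cv2.INTER_CUBIC); W[:297,550:550+243]=c
W[300:560,:442]=d
e=cv2.resize(s[240:350,360:490],None,fx=2.7,fy=2.7,interpolation=cv2.INTER_CUBIC); W[300:597,447:447+351]=e
W=(255*(W/255.)**0.6).astype(np.uint8)
cv2.imwrite('pics/c0.png',W)
E
```

```text
(no output)
```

View pics/c0.png

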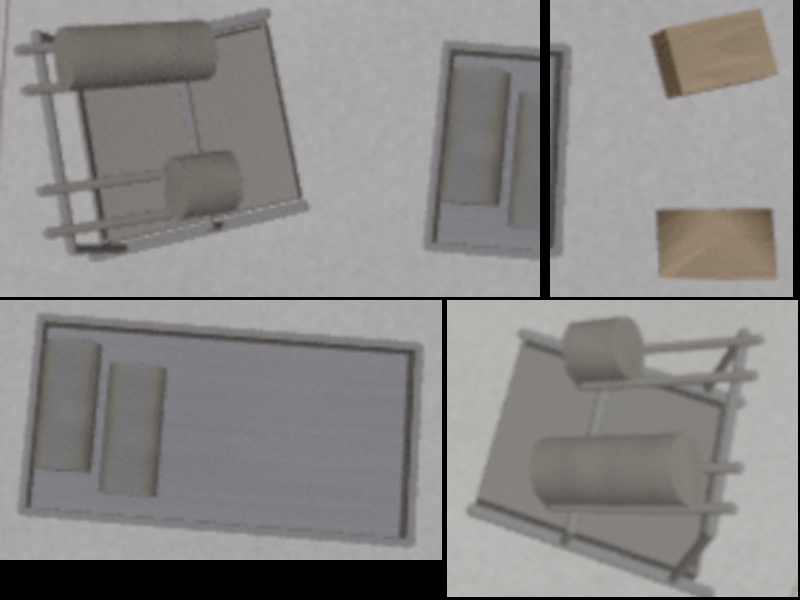

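```bash
cat > m.py <<'E'
from h import *
np.set_printoptions(precision=4,suppress=True)
from scipy.optimize import least_squares
f='t0.png'
px=np.array([[229.6,196.5],[376.5,207.3],[373.5,284.2],[222.7,271.5]])
P=np.array([onz(f,*p,.036) for p in px])[:,:2]
# tray corner order: TL=(+x,+y) TR=(+x,-y) BR BL
M=np.array([[.084,.164],[.084,-.164],[-.084,-.164],[-.084,.164]])
def tr(q,M): c,s=np.cos(q[2]),np.sin(q[2]); return M@np.array([[c,s],[-s,c]])+q[:2]
r=least_squares(lambda q:(tr(q,M)-P).ravel(),[.46,0,0]); q=r.x; print('tray',q[:2],np.degrees(q[2]),'res',r.fun)
for n,c in(('a',(68.5,105)),('b',(133,130))):
    w=onz(f,215+c[0]/2.6,190+c[1]/2.6,.029); print(n,tr([0,0,-q[2]],(w[:2]-q[:2])[None]))
g=lambda u,v:(370+(u-550)/2.7,190+v/2.7)
t1,t2=onz(f,*g(657,210),.003),onz(f,*g(660,277),.003);b1,b2=onz(f,*g(773,209),.042),onz(f,*g(777,278),.042)
print('chock toe',t1,t2,'back',b1,b2)
k=lambda u,v:(65+u/2.7,180+v/2.7)
print('core', [onz(f,*k(136,55),.085)], onz('s0.png',360+(617-447)/2.7,240+(470-300)/2.7,.085))
print('base',onz(f,*k(265,25),.004),onz(f,*k(302,200),.004),onz(f,*k(75,250),.004),onz(f,*k(306,207),.004))
# core fit using both views' silhouette corners
S=[(f,[k(57,28),k(210,22),k(216,78),k(62,90)]),('s0.png',[(360+(u-447)/2.7,240+(v-300)/2.7) for u,v in((535,437),(690,433),(705,500),(540,506))])]
th=np.linspace(0,2*np.pi,60)
def cyl(p):
    R=(Ro.from_euler('z',p[3])*Ro.from_euler('y',-np.radians(40))).as_matrix()
    return np.vstack([np.c_[s*.055+0*th,.025*np.cos(th),.025*np.sin(th)] for s in(-1,1)])@R.T+p[:3]
def res(p):
    o=[]
    for fn,q in S:
        q=np.array(q);pp=proj(fn,cyl(p))
        a=(q[0]+q[3]-q[1]-q[2]);a=a/np.linalg.norm(a);b=np.array([-a[1],a[0]])
        for d in(a,b):
            for h in(np.max,np.min): o.append(h(pp@d)-h(q@d))
        # direction: slope of the two sides
        for i in(0,):
            L,Rr=pp[:60],pp[60:]
            for h in(np.argmax,np.argmin):
                v=Rr[h(Rr@b)]-L[h(L@b)]; 
                w=(q[0]-q[1] if h(q@b) in(0,1) else q[3]-q[2]); 
                o.append(20*((v@b)/(v@a)-(w@b)/(w@a)))
    return o
r=least_squares(res,[.55,.38,.085,np.radians(100)],x_scale=[.01,.01,.01,.1],diff_step=1e-4)
print('fit',r.x[:3],np.degrees(r.x[3]),np.array(r.fun))
E
python3 m.py
```

```text
tray [ 0.5217 -0.088 ] -5.055100378016092 res [ 0.0003 -0.0008 -0.0001  0.      0.0005  0.0006 -0.0007  0.0001]
a [[0.0102 0.1322]]
b [[-0.0069  0.0751]]
chock toe [ 0.4572 -0.3346  0.003 ] [ 0.4024 -0.3339  0.003 ] back [ 0.4573 -0.4144  0.042 ] [ 0.4034 -0.4136  0.042 ]
core [array([0.6054, 0.306 , 0.085 ])] [0.606 0.311 0.085]
base [0.6445 0.2292 0.004 ] [0.4932 0.1929 0.004 ] [0.4531 0.3843 0.004 ] [0.4872 0.1893 0.004 ]
fit [0.6045 0.3084 0.0821] 102.29755835537554 [ 2.875  -0.044  -0.2207 -1.6253 -0.1137 -0.0865  2.723   0.6033  0.5281
 -1.1494 -0.0779  0.9862]
```

```bash
cat >> h.py <<'E'
TR=(np.array([.5217,-.088]),np.radians(-5.055))
def tw(x,y,z):
    c,s=np.cos(TR[1]),np.sin(TR[1]); return np.array([TR[0][0]+c*x-s*y,TR[0][1]+s*x+c*y,z])
def rot(az,tilt=0): # tool x azimuth, pointing down, then tilt about tool y
    return Ro.from_euler('xyz',[180,0,az],degrees=True)*Ro.from_euler('y',tilt,degrees=True)
def plan(pos,R,n,op,pose=None):
    o=env.get_obs(); p0=np.array(o['tool_pos']);R0=Ro.from_euler('xyz',o['tool_rot'],degrees=True)
    if pose: p0,R0=pose
    rv=(R0.inv()*R).as_rotvec()
    rows=[]
    for i in range(n):
        Ri=R0*Ro.from_rotvec(rv*i/n); d=Ri.inv().apply((np.array(pos)-p0)/n)*100
        rows.append([op,[float(v) for v in d.round(2)],[float(v) for v in np.degrees(rv/n).round(2)]])
    print(json.dumps(rows))
    return np.array(pos),R
E
python3 - <<'E'
from h import *
R=rot(102,40); c=np.array([.6047,.309,.085]); z=R.as_matrix()[:,2]; print(z)
plan(c-z*.075,R,16,1)
E
```

```text
[-0.13364306  0.62874116 -0.76604444]
[[1, [-2.7, -0.87, 0.5], [-1.12, 2.33, 3.07]], [1, [-2.76, -0.74, 0.37], [-1.12, 2.33, 3.07]], [1, [-2.81, -0.59, 0.24], [-1.12, 2.33, 3.07]], [1, [-2.84, -0.44, 0.12], [-1.12, 2.33, 3.07]], [1, [-2.87, -0.29, -0.01], [-1.12, 2.33, 3.07]], [1, [-2.88, -0.14, -0.13], [-1.12, 2.33, 3.07]], [1, [-2.87, 0.02, -0.24], [-1.12, 2.33, 3.07]], [1, [-2.85, 0.18, -0.36], [-1.12, 2.33, 3.07]], [1, [-2.82, 0.34, -0.47], [-1.12, 2.33, 3.07]], [1, [-2.78, 0.5, -0.58], [-1.12, 2.33, 3.07]], [1, [-2.72, 0.66, -0.68], [-1.12, 2.33, 3.07]], [1, [-2.65, 0.82, -0.77], [-1.12, 2.33, 3.07]], [1, [-2.57, 0.98, -0.86], [-1.12, 2.33, 3.07]], [1, [-2.48, 1.13, -0.94], [-1.12, 2.33, 3.07]], [1, [-2.37, 1.28, -1.02], [-1.12, 2.33, 3.07]], [1, [-2.26, 1.42, -1.08], [-1.12, 2.33, 3.07]]]
```

servo_tool --plan '[[1,[-2.7,-0.87,0.2],[-1.12,2.33,3.07]],[1,[-2.76,-0.74,0.1],[-1.12,2.33,3.07]],[1,[-2.81,-0.6,0.0],[-1.12,2.33,3.07]],[1,[-2.84,-0.44,-0.1],[-1.12,2.33,3.07]],[1,[-2.87,-0.3,-0.2],[-1.12,2.33,3.07]],[1,[-2.88,-0.14,-0.33],[-1.12,2.33,3.07]],[1,[-2.87,0.02,-0.44],[-1.12,2.33,3.07]],[1,[-2.85,0.18,-0.56],[-1.12,2.33,3.07]],[1,[-2.82,0.34,-0.67],[-1.12,2.33,3.07]],[1,[-2.78,0.5,-0.78],[-1.12,2.33,3.07]],[1,[-2.72,0.66,-0.88],[-1.12,2.33,3.07]],[1,[-2.65,0.82,-0.97],[-1.12,2.33,3.07]],[1,[-2.57,0.98,-1.06],[-1.12,2.33,3.07]],[1,[-2.48,1.13,-1.14],[-1.12,2.33,3.07]],[1,[-2.37,1.28,-1.22],[-1.12,2.33,3.07]],[1,[-2.26,1.42,-1.28],[-1.12,2.33,3.07]]]'

```text
time_s: 1.43
tool_pos: [0.6173, 0.246, 0.1586]
tool_rot: [-178.6, -41.9, 100.1]
force: [-0.3, 0.3, -0.5]
grip_width: 0.0873
```

```bash
python3 - <<'E'
from h import *
o=env.get_obs(); print(o['time_s'],o['tool_pos'],o['tool_rot'],o['qpos'])
R=rot(102,40); c=np.array([.6047,.309,.085]); z=R.as_matrix()[:,2]
plan(c-z*.09,R,6,1)
im=snap('wrist','w0.png')
import cv2
b=cv2.resize(im,None,fx=1.3,fy=1.3); b=(255*(b/255.)**.6).astype(np.uint8); cv2.imwrite('pics/w0v.png',b)
A=R.as_matrix()
P=[c+A[:,0]*s*.055+A[:,1]*y-A[:,2]*0 for s in(-1,1) for y in(-.025,.025)]
print(proj('w0.png',P)*1.3, proj('w0.png',c)*1.3)
E
```

```text
1.4333 [0.61725302 0.2460291  0.15855924] [-178.55880047  -41.91206371  100.06985634] [-13.86092968  27.39573805  14.58255753  90.57051392 -48.58928983
  79.2830692   27.14245696]
[[1, [0.03, 0.01, 0.13], [-0.03, -0.32, -0.24]], [1, [0.03, 0.01, 0.13], [-0.03, -0.32, -0.24]], [1, [0.03, 0.01, 0.13], [-0.03, -0.32, -0.24]], [1, [0.03, 0.01, 0.13], [-0.03, -0.32, -0.24]], [1, [0.03, 0.01, 0.13], [-0.03, -0.32, -0.24]], [1, [0.03, 0.01, 0.13], [-0.03, -0.32, -0.24]]]
[[325.83254615 367.20856204]
 [408.0259238  365.46249226]
 [316.57347093 183.49265954]
 [407.91246905 181.18769787]] [[364.66901588 279.19198739]]
```

View pics/w0v.png

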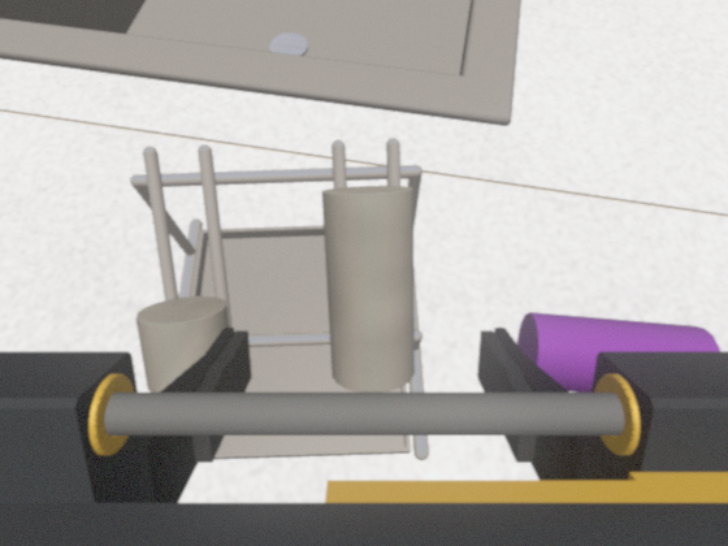

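The wrist view shows the core in the right-hand lane with corners at about (324,193), (415,188), (331,380) and (413,383). That is some 6 px right of the prediction, so I'll refine against the silhouette.

```bash
python3 - <<'E'
from h import *
from scipy.optimize import least_squares
th=np.linspace(0,2*np.pi,120)
def hull(p):
    R=(Ro.from_euler('z',p[2])*Ro.from_euler('y',-np.radians(40))).as_matrix()
    Q=np.vstack([np.c_[s*.055+0*th,.025*np.cos(th),.025*np.sin(th)] for s in(-1,1)])@R.T+[p[0],p[1],.085]
    return proj('w0.png',Q)*1.3
def feat(p):
    q=hull(p);L,U=q[:120],q[120:]
    return np.array([U[:,0].min(),U[:,0].max(),L[:,0].min(),L[:,0].max(),q[:,1].min(),q[:,1].max()])
ob=np.array([323,415,331,414,188,388])
r=least_squares(lambda p:feat(p)-ob,[.6047,.309,np.radians(102)],x_scale=[.01,.01,.1],diff_step=1e-4)
print(r.x[:2],np.degrees(r.x[2]),r.fun)
c=np.array([*r.x[:2],.085]);R=rot(np.degrees(r.x[2]),40);A=R.as_matrix()
P=plan(c-A[:,2]*.06,R,4,1); P=plan(c+A[:,2]*.016,R,6,1,P)
E
```

```text
[0.60867915 0.30683586] 101.67649185678725 [-2.93051592e-03  2.15104715e-01 -7.24799529e-02 -2.03849005e-01
 -4.70236628e+00  3.57413608e+00]
[[1, [0.24, 0.04, 0.98], [0.01, -0.4, -0.5]], [1, [0.24, 0.04, 0.98], [0.01, -0.4, -0.5]], [1, [0.25, 0.04, 0.98], [0.01, -0.4, -0.5]], [1, [0.26, 0.04, 0.97], [0.01, -0.4, -0.5]]]
[[1, [-0.0, 0.0, 1.27], [0.0, 0.0, 0.0]], [1, [-0.0, 0.0, 1.27], [0.0, 0.0, 0.0]], [1, [-0.0, 0.0, 1.27], [0.0, 0.0, 0.0]], [1, [-0.0, 0.0, 1.27], [0.0, 0.0, 0.0]], [1, [-0.0, 0.0, 1.27], [0.0, 0.0, 0.0]], [1, [-0.0, 0.0, 1.27], [0.0, 0.0, 0.0]]]
```

servo_tool --plan '[[1,[0.24,0.04,0.98],[0,-0.4,-0.5]],[1,[0.24,0.04,0.98],[0,-0.4,-0.5]],[1,[0.25,0.04,0.98],[0,-0.4,-0.5]],[1,[0.26,0.04,0.97],[0,-0.4,-0.5]],[1,[0,0,1],[0,0,0]],[1,[0,0,1],[0,0,0]],[1,[0,0,1],[0,0,0]]]'

```text
time_s: 2.07
tool_pos: [0.6108, 0.2924, 0.1025]
tool_rot: [180.0, -39.8, 101.9]
force: [-0.2, -0.3, -0.1]
grip_width: 0.0873
```

```bash
python3 - <<'E'
from h import *
c=np.array([.6087,.3068,.085]);R=rot(101.7,40);A=R.as_matrix()
plan(c+A[:,2]*.016,R,5,1)
E
```

```text
[[1, [0.0, 0.02, 0.77], [-0.01, 0.04, 0.03]], [1, [0.0, 0.02, 0.77], [-0.01, 0.04, 0.03]], [1, [-0.0, 0.02, 0.77], [-0.01, 0.04, 0.03]], [1, [-0.0, 0.02, 0.77], [-0.01, 0.04, 0.03]], [1, [-0.0, 0.02, 0.77], [-0.01, 0.04, 0.03]]]
```

servo_tool --plan '[[1,[0,0.02,0.77],[0,0,0]],[1,[0,0.02,0.77],[0,0,0]],[1,[0,0.02,0.77],[0,0,0]],[1,[0,0.02,0.77],[0,0,0]],[1,[0,0.02,0.77],[0,0,0]],[0.4,[0,0,0],[0,0,0]],[0.4,[0,0,0],[0,0,0]],[0.4,[0,0,0],[0,0,0]],[0.4,[0,0,0],[0,0,0]],[0.4,[0,0,0],[0,0,0]],[0.4,[0,0,0],[0,0,0]]]' --force 35

```text
time_s: 2.98
tool_pos: [0.6037, 0.3227, 0.0682]
tool_rot: [-179.9, -39.8, 102.0]
force: [-0.1, 0.1, -0.1]
grip_width: 0.0551
```

servo_tool --plan '[[0.7,[0,0,-0.6],[0,0,0]],[0.4,[0,0,0],[0,0,0]],[0.4,[0,0,0],[0,0,0]],[0.4,[0,0,0],[0,0,0]],[0.4,[0,0,0],[0,0,0]]]' --force 35

```text
time_s: 3.4
tool_pos: [0.6054, 0.3173, 0.0744]
tool_rot: [180.0, -39.8, 102.1]
force: [0.9, 1.2, -1.8]
grip_width: 0.0491
```

servo_tool --plan '[[0.4,[0,0,0],[0,0,0]],[0.4,[0,0,0],[0,0,0]],[0.4,[0,0,-0.8],[0,0,0]],[0.4,[0,0,-1.2],[0,0,0]],[0.4,[0,0,-1.5],[0,0,0]],[0.4,[0,0,-1.5],[0,0,0]],[0.4,[0,0,-1.5],[0,0,0]],[0.4,[0,0,-1],[0,0,0]],[0.4,[0,0,0],[0,0,0]]]' --force 40

```text
time_s: 4.15
tool_pos: [0.6143, 0.2613, 0.1313]
tool_rot: [-179.4, -39.3, 101.6]
force: [0.6, 0.9, -4.9]
grip_width: 0.0491
```

```bash
python3 - <<'E'
from h import *
o=env.get_obs(); print(o['force'],o['grip_width'],o['tool_pos'])
p=np.array(o['tool_pos']); 
P=plan([.60,.20,.19],rot(120,20),6,.4); P=plan(tw(0,-.002,.15),rot(174.95),12,.4,P)
print(tw(0,-.002,0))
E
```

```text
[ 0.55297151  0.93304039 -4.87334511] 0.049119209876231924 [0.6143033  0.26127286 0.13128255]
[[0.4, [-0.12, -0.45, -1.36], [1.43, -3.2, -2.66]], [0.4, [-0.17, -0.49, -1.34], [1.43, -3.2, -2.66]], [0.4, [-0.22, -0.54, -1.31], [1.43, -3.2, -2.66]], [0.4, [-0.27, -0.58, -1.28], [1.43, -3.2, -2.66]], [0.4, [-0.31, -0.62, -1.25], [1.43, -3.2, -2.66]], [0.4, [-0.35, -0.67, -1.22], [1.43, -3.2, -2.66]]]
[[0.4, [-1.77, -1.77, -0.29], [0.8, -1.54, -4.53]], [0.4, [-1.63, -1.91, -0.22], [0.8, -1.54, -4.53]], [0.4, [-1.48, -2.04, -0.15], [0.8, -1.54, -4.53]], [0.4, [-1.32, -2.15, -0.08], [0.8, -1.54, -4.53]], [0.4, [-1.15, -2.25, -0.02], [0.8, -1.54, -4.53]], [0.4, [-0.97, -2.33, 0.04], [0.8, -1.54, -4.53]], [0.4, [-0.78, -2.4, 0.1], [0.8, -1.54, -4.53]], [0.4, [-0.58, -2.45, 0.15], [0.8, -1.54, -4.53]], [0.4, [-0.38, -2.49, 0.2], [0.8, -1.54, -4.53]], [0.4, [-0.18, -2.51, 0.24], [0.8, -1.54, -4.53]], [0.4, [0.03, -2.51, 0.28], [0.8, -1.54, -4.53]], [0.4, [0.23, -2.5, 0.31], [0.8, -1.54, -4.53]]]
[ 0.52152378 -0.08999222  0.        ]
```

servo_tool --plan '[[0.4,[-0.12,-0.45,-1.36],[1.43,-3.2,-2.66]],[0.4,[-0.17,-0.49,-1.34],[1.43,-3.2,-2.66]],[0.4,[-0.22,-0.54,-1.31],[1.43,-3.2,-2.66]],[0.4,[-0.27,-0.58,-1.28],[1.43,-3.2,-2.66]],[0.4,[-0.31,-0.62,-1.25],[1.43,-3.2,-2.66]],[0.4,[-0.35,-0.67,-1.22],[1.43,-3.2,-2.66]],[0.4,[-1.77,-1.77,-0.29],[0.8,-1.54,-4.53]],[0.4,[-1.63,-1.91,-0.22],[0.8,-1.54,-4.53]],[0.4,[-1.48,-2.04,-0.15],[0.8,-1.54,-4.53]],[0.4,[-1.32,-2.15,-0.08],[0.8,-1.54,-4.53]],[0.4,[-1.15,-2.25,-0.02],[0.8,-1.54,-4.53]],[0.4,[-0.97,-2.33,0.04],[0.8,-1.54,-4.53]],[0.4,[-0.78,-2.4,0.1],[0.8,-1.54,-4.53]],[0.4,[-0.58,-2.45,0.15],[0.8,-1.54,-4.53]],[0.4,[-0.38,-2.49,0.2],[0.8,-1.54,-4.53]],[0.4,[-0.18,-2.51,0.24],[0.8,-1.54,-4.53]],[0.4,[0.03,-2.51,0.28],[0.8,-1.54,-4.53]],[0.4,[0.23,-2.5,0.31],[0.8,-1.54,-4.53]]]' --force 40

```text
time_s: 5.65
tool_pos: [0.5228, -0.1003, 0.1529]
tool_rot: [-179.3, 0.3, 178.5]
force: [0.7, -0.7, -4.8]
grip_width: 0.0493
```

```bash
python3 - <<'E'
from h import *
o=env.get_obs(); print(o['force'],o['grip_width'],o['tool_pos'],o['tool_rot'])
P=plan(tw(0,-.006,.10),rot(174.95),5,.4)
im=snap('top','t1.png'); snap('scene','s1.png')
d=cv2.resize(im[185:295,130:460],None,fx=2.4,fy=2.4,interpolation=cv2.INTER_CUBIC)
s=cv2.resize(cv2.imread('pics/s1.png')[120:290,170:500],None,fx=1.9,fy=1.9,interpolation=cv2.INTER_CUBIC)
W=np.zeros((600,800,3),np.uint8); W[:264,:792]=d; W[270:593,:627]=s
cv2.imwrite('pics/c1.png',(255*(W/255.)**.6).astype(np.uint8))
E
```

```text
[ 0.74671289 -0.73967101 -4.78096692] 0.04928937520128199 [ 0.52276023 -0.10033183  0.15286647] [-179.32610839    0.33913828  178.49700366]
[[0.4, [0.04, 0.14, 1.06], [-0.13, 0.07, 0.71]], [0.4, [0.04, 0.14, 1.06], [-0.13, 0.07, 0.71]], [0.4, [0.04, 0.13, 1.06], [-0.13, 0.07, 0.71]], [0.4, [0.04, 0.13, 1.06], [-0.13, 0.07, 0.71]], [0.4, [0.04, 0.13, 1.06], [-0.13, 0.07, 0.71]]]
```

View pics/c1.png

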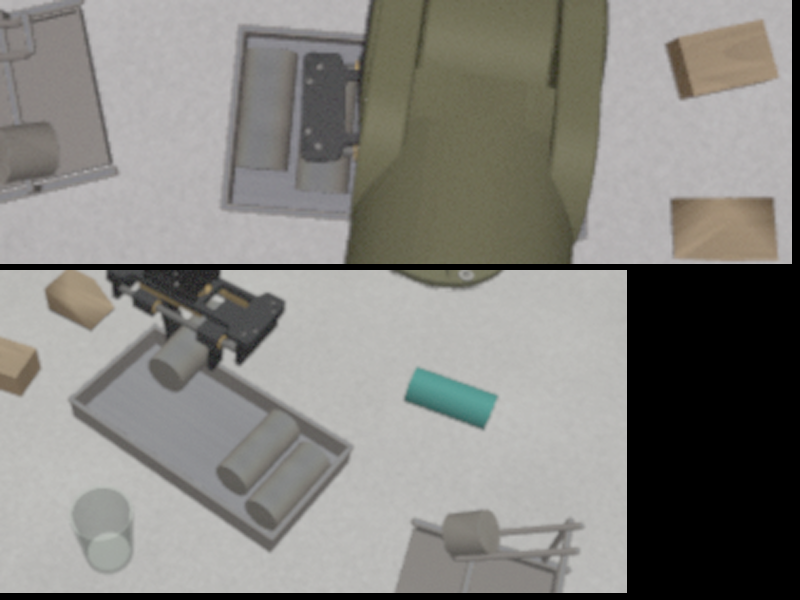

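servo_tool --plan '[[0.4,[0.04,0.14,1.3],[-0.13,0.07,0.71]],[0.4,[0.04,0.14,1.3],[-0.13,0.07,0.71]],[0.4,[0.04,0.13,1.3],[-0.13,0.07,0.71]],[0.4,[0.04,0.13,1.3],[-0.13,0.07,0.71]],[0.4,[0.04,0.13,1.3],[-0.13,0.07,0.71]],[0.4,[0,0,1.3],[0,0,0]],[0.4,[0,0,0.8],[0,0,0]],[0.4,[0,0,0],[0,0,0]]]'

```text
time_s: 6.42
tool_pos: [0.5151, -0.0905, 0.0573]
tool_rot: [179.4, -0.6, 173.6]
force: [-0.3, 0.2, -5.3]
grip_width: 0.0491
```

```bash
python3 - <<'E'
from h import *
o=env.get_obs(); print(o['force'],o['grip_width'],o['tool_pos'],o['tool_rot'])
P=plan(tw(0,-.006,.025),rot(174.95),5,.4)
E
```

```text
[-0.29644463  0.17450275 -5.27305133] 0.04905266265984168 [ 0.515069   -0.09054806  0.05731621] [179.42520595  -0.64184865 173.57777632]
[[0.4, [-0.14, -0.06, 0.64], [0.12, -0.13, -0.28]], [0.4, [-0.13, -0.06, 0.64], [0.12, -0.13, -0.28]], [0.4, [-0.13, -0.06, 0.65], [0.12, -0.13, -0.28]], [0.4, [-0.13, -0.06, 0.65], [0.12, -0.13, -0.28]], [0.4, [-0.13, -0.06, 0.65], [0.12, -0.13, -0.28]]]
```

servo_tool --plan '[[0.4,[-0.12,-0.06,0.6],[0.12,-0.13,-0.28]],[0.4,[-0.12,-0.06,0.6],[0.1,-0.1,-0.2]],[0.4,[-0.12,-0.05,0.6],[0.1,-0.1,-0.2]],[0.4,[-0.1,-0.05,0.6],[0.1,-0.1,-0.2]],[0.4,[-0.1,-0.05,0.3],[0,0,0]],[0.4,[0,0,0],[0,0,0]],[0.4,[0,0,0],[0,0,0]]]'

```text
time_s: 7.0
tool_pos: [0.522, -0.0924, 0.0281]
tool_rot: [179.8, -0.1, 174.5]
force: [-0.5, 0.3, -4.8]
grip_width: 0.0491
```

servo_tool --plan '[[0.4,[0,0,0.4],[0,0,0]],[0.4,[0,0,0.4],[0,0,0]],[0.4,[0,0,0.2],[0,0,0]],[0.4,[0,0,0.1],[0,0,0]],[0.4,[0,0,0.0],[0,0,0]]]'

```text
time_s: 7.42
tool_pos: [0.5229, -0.0927, 0.0171]
tool_rot: [179.8, 0.0, 174.5]
force: [-0.1, -0.0, -4.7]
grip_width: 0.0491
```

servo_tool --plan '[[0.4,[0,0,0.15],[0,0,0]],[0.4,[0,0,0.1],[0,0,0]],[0.4,[0,0,0.1],[0,0,0]],[0.4,[0,0,0.0],[0,0,0]]]'

```text
time_s: 7.75
tool_pos: [0.5233, -0.0927, 0.0139]
tool_rot: [179.8, 0.1, 174.5]
force: [0.1, -0.2, -4.2]
grip_width: 0.0492
```

servo_tool --plan '[[0.4,[0,0,0.1],[0,0,0]],[0.4,[0,0,0.1],[0,0,0]],[0.4,[0,0,0.05],[0,0,0]],[0.4,[0,0,0.0],[0,0,0]]]'

```text
time_s: 8.08
tool_pos: [0.5233, -0.0927, 0.0138]
tool_rot: [179.7, 0.0, 174.5]
force: [-0.3, -0.3, -4.2]
grip_width: 0.0493
```

servo_tool --plan '[[0.4,[0,0,0.3],[0,0,0]],[0.4,[0,0,0.3],[0,0,0]],[0.4,[0,0,0.0],[0,0,0]]]'

```text
time_s: 8.33
tool_pos: [0.524, -0.0929, 0.0147]
tool_rot: [179.6, -0.0, 174.5]
force: [-0.2, 0.3, -5.3]
grip_width: 0.0492
```

servo_tool --plan '[[0.4,[0,0,0.2],[0,0,0]],[0.4,[0,0,0.3],[0,0,0]],[0.4,[0,0,0.3],[0,0,0]]]'

```text
time_s: 8.58
tool_pos: [0.525, -0.093, 0.0135]
tool_rot: [179.4, -0.0, 174.5]
force: [-13.6, 1.6, 30.0]
grip_width: 0.0493
```

servo_tool --plan '[[0.4,[0,0,0],[0,0,0]],[0.6,[0,0,0.0],[0,0,0]],[0.7,[0,0,0.0],[0,0,0]],[0.7,[0,0,0],[0,0,0]]]'

```text
time_s: 8.92
tool_pos: [0.5276, -0.0934, 0.0147]
tool_rot: [179.4, 0.3, 174.5]
force: [-0.5, 0.3, 0.6]
grip_width: 0.0574
```

servo_tool --plan '[[0.7,[0,0,-0.5],[0,0,0]],[0.7,[0,0,-1],[0,0,0]],[0.7,[0,0,-1.5],[0,0,0]],[0.7,[0,0,-2],[0,0,0]],[0.7,[0,0,-2],[0,0,0]],[0.7,[0,0,-2],[0,0,0]],[0.7,[0,0,-1],[0,0,0]]]'

```text
time_s: 9.5
tool_pos: [0.5259, -0.0944, 0.1184]
tool_rot: [179.5, 0.1, 174.5]
force: [0.7, -0.7, 0.4]
grip_width: 0.0609
```

```bash
python3 - <<'E'
from h import *
o=env.get_obs(); print(o['force'],o['grip_width'],o['tool_pos'],o['tool_rot'])
P=plan([.43,-.385,.16],rot(90.2),16,1)
E
```

```text
[ 0.7471686  -0.71429268  0.40413085] 0.06092994451606849 [ 0.52585633 -0.0943837   0.11843128] [1.79524355e+02 5.86046429e-02 1.74465666e+02]
[[1, [0.42, -1.86, -0.28], [0.03, -0.02, 5.27]], [1, [0.25, -1.89, -0.27], [0.03, -0.02, 5.27]], [1, [0.07, -1.91, -0.27], [0.03, -0.02, 5.27]], [1, [-0.1, -1.91, -0.27], [0.03, -0.02, 5.27]], [1, [-0.28, -1.89, -0.27], [0.03, -0.02, 5.27]], [1, [-0.45, -1.86, -0.27], [0.03, -0.02, 5.27]], [1, [-0.62, -1.81, -0.27], [0.03, -0.02, 5.27]], [1, [-0.78, -1.74, -0.27], [0.03, -0.02, 5.27]], [1, [-0.94, -1.66, -0.27], [0.03, -0.02, 5.27]], [1, [-1.09, -1.57, -0.27], [0.03, -0.02, 5.27]], [1, [-1.23, -1.47, -0.27], [0.03, -0.02, 5.27]], [1, [-1.36, -1.35, -0.26], [0.03, -0.02, 5.27]], [1, [-1.48, -1.22, -0.26], [0.03, -0.02, 5.27]], [1, [-1.58, -1.08, -0.26], [0.03, -0.02, 5.27]], [1, [-1.67, -0.93, -0.26], [0.03, -0.02, 5.27]], [1, [-1.75, -0.77, -0.26], [0.03, -0.02, 5.27]]]
```

servo_tool --plan '[[1,[0.42,-1.86,-0.28],[0,0,5.27]],[1,[0.25,-1.89,-0.27],[0,0,5.27]],[1,[0.07,-1.91,-0.27],[0,0,5.27]],[1,[-0.1,-1.91,-0.27],[0,0,5.27]],[1,[-0.28,-1.89,-0.27],[0,0,5.27]],[1,[-0.45,-1.86,-0.27],[0,0,5.27]],[1,[-0.62,-1.81,-0.27],[0,0,5.27]],[1,[-0.78,-1.74,-0.27],[0,0,5.27]],[1,[-0.94,-1.66,-0.27],[0,0,5.27]],[1,[-1.09,-1.57,-0.27],[0,0,5.27]],[1,[-1.23,-1.47,-0.27],[0,0,5.27]],[1,[-1.36,-1.35,-0.26],[0,0,5.27]],[1,[-1.48,-1.22,-0.26],[0,0,5.27]],[1,[-1.58,-1.08,-0.26],[0,0,5.27]],[1,[-1.67,-0.93,-0.26],[0,0,5.27]],[1,[-1.75,-0.77,-0.26],[0,0,5.27]],[1,[0,0,0],[0,0,0]]]'

```text
time_s: 10.92
tool_pos: [0.4206, -0.3943, 0.1689]
tool_rot: [179.1, -0.4, 86.2]
force: [-0.5, -0.7, -0.4]
grip_width: 0.087
```

```bash
python3 - <<'E'
from h import *
o=env.get_obs(); print(o['force'],o['grip_width'],o['tool_pos'],o['tool_rot'])
w=snap('wrist','w2.png'); t=snap('top','t2.png')
a=cv2.resize(w,(440,330)); 
d=cv2.resize(t[185:295,205:385],None,fx=2.4,fy=2.4,interpolation=cv2.INTER_CUBIC)
W=np.zeros((600,800,3),np.uint8); W[:420,:560]=w; W[:0]=0
W=np.zeros((600,800,3),np.uint8); W[:330,:440]=a; W[334:334+264,:432]=d
W[:420,445:800]=cv2.resize(w[120:420,150:404],None,fx=1.4,fy=1.4)[:420,:355]
cv2.imwrite('pics/c2.png',(255*(W/255.)**.6).astype(np.uint8))
C=np.array([.430,-.374])
for x,y,z in((.04,.028,0.003),(.04,-.028,0.003),(-.04,.028,.042),(-.04,-.028,.042),(.007,.028,.042),(.007,-.028,.042)):
    p=proj('w2.png',[C[0]-y,C[1]+x,z])[0]; print((x,y,z),p, 445+(p[0]-150)*1.4,(p[1]-120)*1.4)
E
```

```text
[-0.50871507 -0.7055325  -0.43693773] 0.08697726189271246 [ 0.42064064 -0.39430949  0.16885763] [179.07706763  -0.39855711  86.23571223]
(0.04, 0.028, 0.003) [250.59157209 128.83219072] 585.8282009225304 12.365067010101768
(0.04, -0.028, 0.003) [313.83724023 124.50598755] 674.3721363244285 6.308382569645667
(-0.04, 0.028, 0.042) [256.1670098  228.72057859] 593.6338137268481 152.2088100319478
(-0.04, -0.028, 0.042) [322.41409443 224.25105806] 686.3797322010487 145.9514812892397
(0.007, 0.028, 0.042) [251.24863216 173.76353443] 586.7480850309538 75.26894820480939
(0.007, -0.028, 0.042) [320.55631811 169.0517614 ] 683.778845349854 68.67246595994995
```

View pics/c2.png

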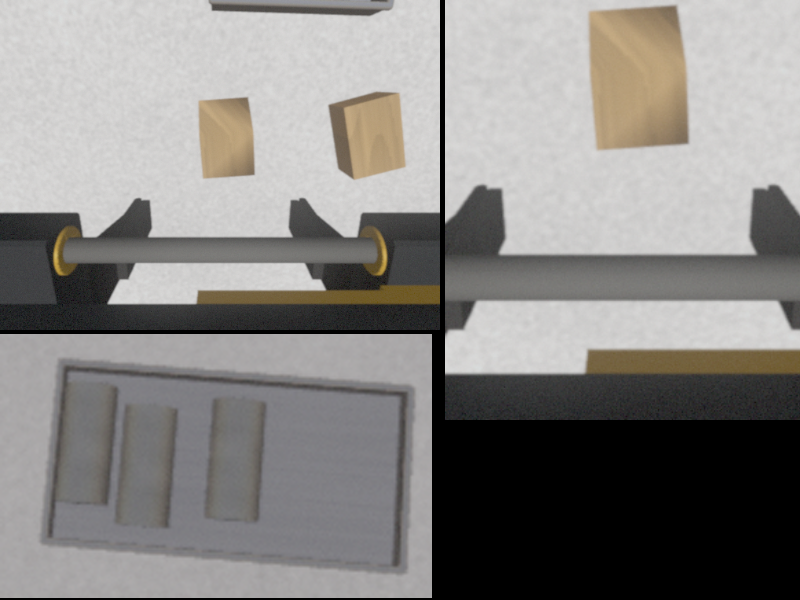

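The wedge's corners lie at about (590,10), (677,6), (597,149) and (688,144), some 2 mm right of the prediction. In the tray the long core lies parallel to the row at about (236,459), with the two other cores undisturbed.

```bash
python3 - <<'E'
from h import *
for n,u,v in(('a',86,443),('b',147,466),('new',236,459)):
    w=onz('t2.png',205+u/2.4,185+(v-334)/2.4,.029)[:2]-TR[0]; c,s=np.cos(TR[1]),np.sin(TR[1]); print(n,c*w[0]+s*w[1],-s*w[0]+c*w[1])
P=plan([.432,-.389,.05],rot(89.3),6,1)
E
```

```text
a 0.010036942047683425 0.13333693993268397
b -0.006893001867865572 0.07488338811837819
new 0.005962665219439582 -0.006865057000213943
[[1, [0.01, 0.12, 1.97], [0.16, -0.09, -0.43]], [1, [0.01, 0.13, 1.97], [0.16, -0.09, -0.43]], [1, [0.02, 0.13, 1.97], [0.16, -0.09, -0.43]], [1, [0.02, 0.14, 1.97], [0.16, -0.09, -0.43]], [1, [0.02, 0.14, 1.97], [0.16, -0.09, -0.43]], [1, [0.02, 0.15, 1.97], [0.16, -0.09, -0.43]]]
```

servo_tool --plan '[[1,[0.02,0.14,1.8],[0.16,-0.09,-0.43]],[1,[0.02,0.14,1.9],[0.16,-0.09,-0.43]],[1,[0.02,0.15,1.9],[0.16,-0.09,-0.43]],[1,[0.02,0.15,1.8],[0.16,-0.09,-0.43]],[1,[0.02,0.15,1.5],[0.16,-0.09,-0.43]],[1,[0.02,0.1,1],[0.1,0,-0.4]],[1,[0,0,0],[0,0,0]],[1,[0,0,0],[0,0,0]]]'

```text
time_s: 11.68
tool_pos: [0.4407, -0.3767, 0.0651]
tool_rot: [179.7, -0.5, 90.9]
force: [0.6, -0.1, 0.5]
grip_width: 0.0869
```

```bash
python3 - <<'E'
from h import *
P=plan([.432,-.389,.012],rot(89.3),6,1)
E
```

```text
[[1, [-0.21, -0.15, 0.88], [0.05, -0.09, 0.27]], [1, [-0.21, -0.15, 0.88], [0.05, -0.09, 0.27]], [1, [-0.21, -0.15, 0.88], [0.05, -0.09, 0.27]], [1, [-0.21, -0.15, 0.88], [0.05, -0.09, 0.27]], [1, [-0.21, -0.15, 0.88], [0.05, -0.09, 0.27]], [1, [-0.21, -0.14, 0.88], [0.05, -0.09, 0.27]]]
```

servo_tool --plan '[[1,[-0.21,-0.14,0.7],[0.05,-0.09,0.27]],[1,[-0.21,-0.14,0.8],[0.05,-0.09,0.27]],[1,[-0.21,-0.14,0.8],[0.05,-0.09,0.27]],[1,[-0.21,-0.14,0.8],[0,-0.09,0.27]],[1,[-0.15,-0.1,0.7],[0,0,0.2]],[1,[-0.1,-0.1,0.5],[0,0,0]],[1,[0,0,0],[0,0,0]]]'

```text
time_s: 12.27
tool_pos: [0.4343, -0.3894, 0.0206]
tool_rot: [179.6, -0.0, 89.5]
force: [-0.5, -0.2, 0.3]
grip_width: 0.0868
```

servo_tool --plan '[[1,[0,-0.1,0.4],[0,0,0]],[1,[0,-0.1,0.4],[0,0,0]],[1,[0,0,0.1],[0,0,0]],[0.5,[0,0,0],[0,0,0]],[0.5,[0,0,0],[0,0,0]],[0.5,[0,0,0],[0,0,0]],[0.5,[0,0,0],[0,0,0]],[0.5,[0,0,0],[0,0,0]],[0.5,[0,0,0],[0,0,0]],[0.5,[0,0,0],[0,0,0]]]' --force 25

```text
time_s: 13.1
tool_pos: [0.4326, -0.3899, 0.0113]
tool_rot: [179.6, 0.0, 89.5]
force: [-0.7, 0.3, -0.6]
grip_width: 0.056
```

```bash
python3 - <<'E'
from h import *
p=env.get_obs()['tool_pos']
P=plan([p[0],p[1],.10],rot(89.5),6,.5)
T=tw(.006,-.095,.08);print(T)
P=plan(T,rot(84.95),12,.5,P)
E
```

```text
[[0.5, [-0.0, 0.01, -1.48], [0.07, 0.0, 0.0]], [0.5, [-0.0, 0.01, -1.48], [0.07, 0.0, 0.0]], [0.5, [-0.0, 0.01, -1.48], [0.07, 0.0, 0.0]], [0.5, [-0.0, 0.01, -1.48], [0.07, 0.0, 0.0]], [0.5, [-0.0, 0.0, -1.48], [0.07, 0.0, 0.0]], [0.5, [-0.0, 0.0, -1.48], [0.07, 0.0, 0.0]]]
[ 0.51930603 -0.18315918  0.08      ]
[[0.5, [1.73, 0.71, 0.17], [-0.0, -0.0, 0.38]], [0.5, [1.73, 0.7, 0.17], [-0.0, -0.0, 0.38]], [0.5, [1.74, 0.68, 0.17], [-0.0, -0.0, 0.38]], [0.5, [1.74, 0.67, 0.17], [-0.0, -0.0, 0.38]], [0.5, [1.75, 0.66, 0.17], [-0.0, -0.0, 0.38]], [0.5, [1.75, 0.65, 0.17], [-0.0, -0.0, 0.38]], [0.5, [1.76, 0.64, 0.17], [-0.0, -0.0, 0.38]], [0.5, [1.76, 0.63, 0.17], [-0.0, -0.0, 0.38]], [0.5, [1.76, 0.62, 0.17], [-0.0, -0.0, 0.38]], [0.5, [1.77, 0.6, 0.17], [-0.0, -0.0, 0.38]], [0.5, [1.77, 0.59, 0.17], [-0.0, -0.0, 0.38]], [0.5, [1.78, 0.58, 0.17], [-0.0, -0.0, 0.38]]]
```

servo_tool --plan '[[0.5,[0,0,-1.2],[0,0,0]],[0.5,[0,0,-1.5],[0,0,0]],[0.5,[0,0,-1.5],[0,0,0]],[0.5,[0,0,-1.5],[0,0,0]],[0.5,[0,0,-1.5],[0,0,0]],[0.5,[0,0,-1.2],[0,0,0]],[0.5,[1.6,0.7,0.1],[0,0,0.38]],[0.5,[1.73,0.7,0.1],[0,0,0.38]],[0.5,[1.74,0.68,0.1],[0,0,0.38]],[0.5,[1.74,0.67,0.1],[0,0,0.38]],[0.5,[1.75,0.66,0.1],[0,0,0.38]],[0.5,[1.75,0.65,0.1],[0,0,0.38]],[0.5,[1.76,0.64,0.1],[0,0,0.38]],[0.5,[1.76,0.63,0.1],[0,0,0.38]],[0.5,[1.76,0.62,0.1],[0,0,0.38]],[0.5,[1.6,0.5,0.1],[0,0,0.38]],[0.5,[1,0.4,0.1],[0,0,0.3]],[0.5,[0,0,0],[0,0,0]],[0.5,[0,0,0],[0,0,0]]]'

```text
time_s: 14.68
tool_pos: [0.5106, -0.2065, 0.1015]
tool_rot: [179.2, 0.1, 84.8]
force: [-0.2, -0.9, -0.5]
grip_width: 0.0561
```

```bash
python3 - <<'E'
from h import *
o=env.get_obs(); print(o['force'],o['grip_width'])
P=plan(tw(.006,-.095,.03),rot(84.95),6,.5)
E
```

```text
[-0.1712583  -0.93020536 -0.45179172] 0.05607986278408969
[[0.5, [0.4, 0.09, 1.19], [0.14, 0.02, -0.02]], [0.5, [0.4, 0.1, 1.19], [0.14, 0.02, -0.02]], [0.5, [0.4, 0.1, 1.19], [0.14, 0.02, -0.02]], [0.5, [0.4, 0.1, 1.19], [0.14, 0.02, -0.02]], [0.5, [0.4, 0.1, 1.19], [0.14, 0.02, -0.02]], [0.5, [0.4, 0.11, 1.19], [0.14, 0.02, -0.02]]]
```

servo_tool --plan '[[0.5,[0.4,0.1,1],[0.14,0,0]],[0.5,[0.4,0.1,1.1],[0.14,0,0]],[0.5,[0.4,0.1,1.1],[0.14,0,0]],[0.5,[0.4,0.1,1.1],[0.14,0,0]],[0.5,[0.4,0.1,1.1],[0.1,0,0]],[0.5,[0.2,0.1,0.8],[0.1,0,0]],[0.5,[0,0,0],[0,0,0]],[0.5,[0,0,0],[0,0,0]]]'

```text
time_s: 15.35
tool_pos: [0.5165, -0.1873, 0.0315]
tool_rot: [-179.7, 0.2, 84.5]
force: [0.3, -0.4, -0.9]
grip_width: 0.0559
```

```bash
python3 - <<'E'
from h import *
o=env.get_obs(); print(o['force'],o['grip_width'])
P=plan(tw(.006,-.095,.018),rot(84.95),4,.5)
E
```

```text
[ 0.25533562 -0.41642735 -0.86866654] 0.05586670526309603
[[0.5, [0.11, 0.06, 0.34], [-0.06, 0.05, -0.12]], [0.5, [0.11, 0.06, 0.34], [-0.06, 0.05, -0.12]], [0.5, [0.11, 0.06, 0.34], [-0.06, 0.05, -0.12]], [0.5, [0.11, 0.06, 0.34], [-0.06, 0.05, -0.12]]]
```

servo_tool --plan '[[0.5,[0.11,0.06,0.35],[-0.06,0.05,0.1]],[0.5,[0.11,0.06,0.35],[-0.06,0.05,0]],[0.5,[0.11,0.06,0.35],[-0.06,0.05,0]],[0.5,[0.11,0.06,0.3],[-0.06,0.05,0]],[0.5,[0,0,0.2],[0,0,0]],[0.5,[0,0,0],[0,0,0]]]'

```text
time_s: 15.85
tool_pos: [0.5205, -0.1838, 0.0156]
tool_rot: [179.9, 0.0, 84.3]
force: [-1.4, 0.5, -1.4]
grip_width: 0.0561
```

servo_tool --plan '[[0.5,[0.2,0,0],[0,0,-0.3]],[0.5,[0.25,0,0],[0,0,-0.3]],[0.5,[0.25,0,0],[0,0,0]],[0.5,[0.25,0,0],[0,0,0]],[0.5,[0.25,0,0],[0,0,0]],[0.5,[0.25,0,0],[0,0,0]],[0.5,[0.25,0,0],[0,0,0]],[0.5,[0.25,0,0],[0,0,0]],[0.5,[0.25,0,0],[0,0,0]],[0.5,[0.25,0,0],[0,0,0]],[0.5,[0.25,0,0],[0,0,0]],[0.5,[0.25,0,0],[0,0,0]]]'

```text
time_s: 16.85
tool_pos: [0.524, -0.152, 0.0166]
tool_rot: [179.7, 0.0, 85.0]
force: [0.3, -0.6, -1.1]
grip_width: 0.0558
```

```bash
cat > st.py <<'E'
from h import *
o=env.get_obs(); w=np.array(o['tool_pos'])[:2]-TR[0]; c,s=np.cos(TR[1]),np.sin(TR[1])
print('tray xy of TCP',c*w[0]+s*w[1],-s*w[0]+c*w[1],'F tray',c*o['force'][0]+s*o['force'][1],-s*o['force'][0]+c*o['force'][1],o['force'][2],o['tool_rot'],o['tool_pos'][2])
E
python3 st.py
```

```text
tray xy of TCP 0.007935829071996305 -0.06352060978978857 F tray 0.3297786416726896 -0.6202291237715358 -1.0854811361500227 [1.79742101e+02 2.69804717e-02 8.49607563e+01] 0.016619221857251926
```

servo_tool --plan '[[0.5,[0.2,0,0.08],[0,0,0]],[0.5,[0.2,0,0.05],[0,0,0]],[0.5,[0.2,0,0.05],[0,0,0]],[0.5,[0.2,0,0],[0,0,0]],[0.5,[0.2,0,0.05],[0,0,0]],[0.5,[0.2,0,0],[0,0,0]],[0.5,[0.2,0,0],[0,0,0]],[0.5,[0.2,0,0],[0,0,0]]]'

```text
time_s: 17.52
tool_pos: [0.5264, -0.1367, 0.0153]
tool_rot: [179.6, 0.1, 84.8]
force: [0.3, -0.7, 0.3]
grip_width: 0.0561
```

```bash
python3 st.py; python3 - <<'E'
from h import *
w=snap('scene','s3.png'); t=snap('top','t3.png')
W=np.zeros((600,800,3),np.uint8)
W[:264,:432]=cv2.resize(t[185:295,205:385],None,fx=2.4,fy=2.4,interpolation=cv2.INTER_CUBIC)
e=cv2.resize(w[140:270,195:365],None,fx=2.5,fy=2.5,interpolation=cv2.INTER_CUBIC); W[270:595,:425]=e
w=snap('wrist','w3.png'); W[:270,436:796]=cv2.resize(w,(360,270))
cv2.imwrite('pics/c3.png',(255*(W/255.)**.6).astype(np.uint8))
E
```

```text
tray xy of TCP 0.008947069451663042 -0.04810794222796045 F tray 0.3960900085211581 -0.6992934380812936 0.3362779725031508 [1.79598635e+02 1.42727598e-01 8.48422392e+01] 0.015310153389352408
```

View pics/c3.png

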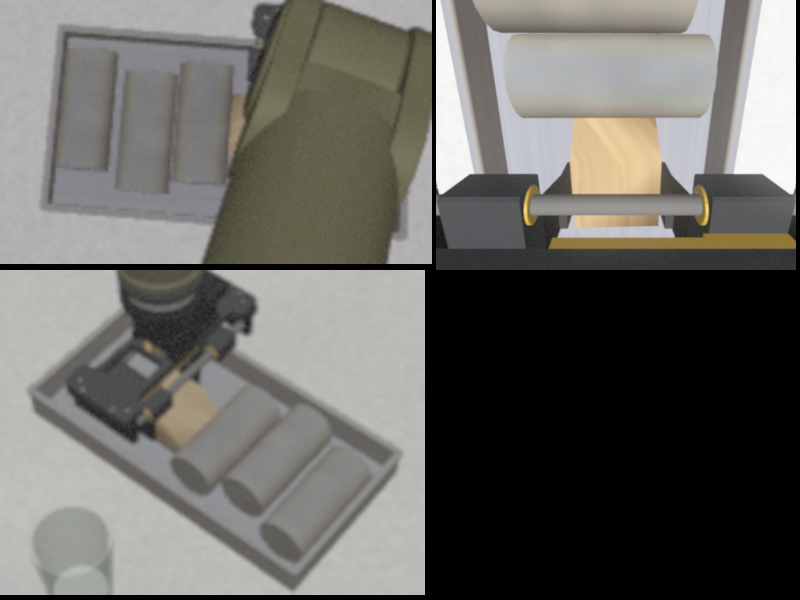

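The wedge is square against the long core, which has rolled up near core_b. The top-view gaps left are about 8 px in all. I'll keep pushing gently.

servo_tool --plan '[[0.5,[0.15,-0.02,0.03],[0,0,0]],[0.5,[0.15,-0.02,0],[0,0,0]],[0.5,[0.15,-0.02,0.03],[0,0,0]],[0.5,[0.15,0,0],[0,0,0]],[0.5,[0.15,0,0.03],[0,0,0]]]'

```text
time_s: 18.08
tool_pos: [0.5271, -0.1315, 0.0153]
tool_rot: [179.5, 0.3, 84.8]
force: [-0.1, -3.2, 3.4]
grip_width: 0.0557
```

```bash
python3 st.py
```

```text
tray xy of TCP 0.009254504546467273 -0.04289645423654061 F tray 0.1316662168111609 -3.163609917288762 3.4438741690239345 [179.47263758   0.32705273  84.79228411] 0.015327888011806536
```

servo_tool --plan '[[0.5,[0.2,-0.02,0],[0,0,0]],[0.5,[0.2,-0.02,0],[0,0,0]],[0.5,[0.2,-0.02,0],[0,0,0]],[0.5,[0.2,0,0],[0,0,0]]]'

```text
time_s: 18.42
tool_pos: [0.5275, -0.1253, 0.0157]
tool_rot: [179.4, 0.5, 84.7]
force: [-0.1, -6.5, 2.0]
grip_width: 0.0563
```

```bash
python3 st.py
```

```text
tray xy of TCP 0.009078398591612821 -0.03663473043830321 F tray 0.4871632193717725 -6.442601290712898 1.9657440244207174 [179.38941326   0.47892044  84.68407141] 0.0156768872814175
```

servo_tool --plan '[[0.5,[0.2,0,0],[0,0,0]],[0.5,[0.2,0,0],[0,0,0]]]'

```text
time_s: 18.58
tool_pos: [0.5277, -0.1243, 0.0159]
tool_rot: [179.4, 0.7, 84.6]
force: [-1.5, -8.9, 3.2]
grip_width: 0.0559
```

```bash
python3 st.py; python3 - <<'E'
from h import *
w=snap('scene','s4.png'); t=snap('top','t4.png')
W=np.zeros((600,800,3),np.uint8)
W[:275,:450]=cv2.resize(t[185:295,205:385],None,fx=2.5,fy=2.5,interpolation=cv2.INTER_CUBIC)
e=cv2.resize(w[140:270,195:365],None,fx=2.47,fy=2.47,interpolation=cv2.INTER_CUBIC); W[278:278+e.shape[0],:e.shape[1]]=e
w=snap('wrist','w4.png'); W[280:532,440:776]=cv2.resize(w,(336,252))
cv2.imwrite('pics/c4.png',(255*(W/255.)**.6).astype(np.uint8))
E
```

```text
tray xy of TCP 0.009129581120835199 -0.035651160080217466 F tray -0.7011142664897643 -8.965962329421144 3.237814757514959 [179.35426454   0.73822282  84.63836817] 0.015931340056075053
```

View pics/c4.png

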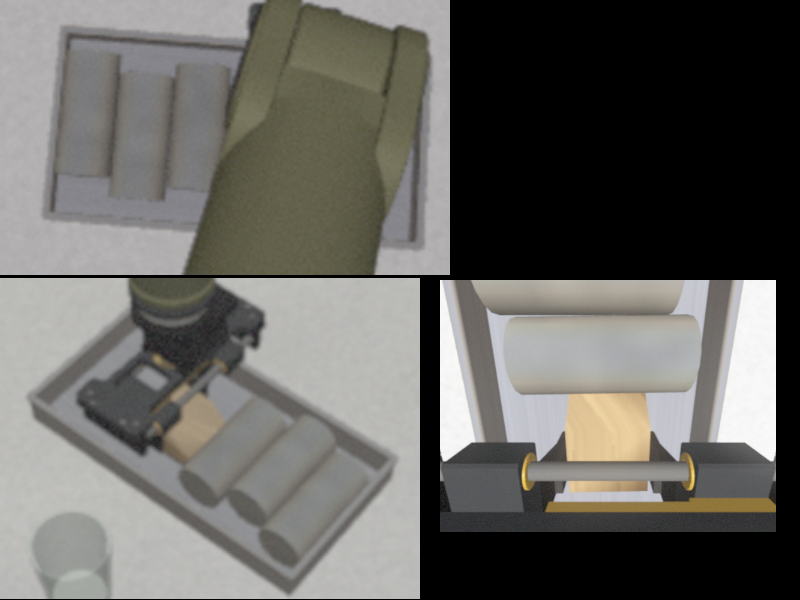

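servo_tool --plan '[[0.5,[0,0,0],[0,0,0]],[0.7,[0,0,0],[0,0,0]],[0.8,[0,0,0],[0,0,0]],[0.9,[0,0,0],[0,0,0]],[0.9,[0,0,-0.5],[0,0,0]],[0.9,[0,0,-1],[0,0,0]],[0.9,[0,0,-1.5],[0,0,0]],[0.9,[0,0,-2],[0,0,0]],[0.9,[0,0,-2],[0,0,0]],[0.9,[0,0,-2],[0,0,0]],[0.9,[-2,0,-1],[0,0,0]],[0.9,[-3,0,0],[0,0,0]],[0.9,[-3,0,0],[0,0,0]],[0.9,[-3,0,0],[0,0,0]],[0.9,[-3,0,0],[0,0,0]],[0.9,[-3,0,0],[0,0,0]],[0.9,[-3,0,0],[0,0,0]],[0.9,[-3,0,0],[0,0,0]],[0.9,[0,0,0],[0,0,0]]]'

```text
time_s: 20.32
tool_pos: [0.5104, -0.3472, 0.1328]
tool_rot: [179.0, 0.1, 85.8]
force: [-1.0, -0.2, 0.5]
grip_width: 0.0789
```

```bash
python3 st.py; python3 - <<'E'
from h import *
t=np.mean([snap('top','t5.png').astype(float) for _ in range(4)],0).astype(np.uint8)
W=np.zeros((500,800,3),np.uint8)
e=cv2.resize(t[190:290,215:385],None,fx=4.6,fy=4.6,interpolation=cv2.INTER_CUBIC)
e=(255*(e/255.)**.6).astype(np.uint8)
# overlay: expected snug outlines: axis-silhouette at mid height
def dr(x0,x1,y0,y1,z,col):
    q=(proj('t5.png',[tw(x,y,z) for x,y in((x0,y0),(x1,y0),(x1,y1),(x0,y1))])-[215,190])*4.6
    cv2.polylines(e,[q.astype(np.int32)],True,col,1)
dr(-.08,.08,-.16,.16,.004,(0,255,255))
for y in(.135,.085,.035): dr(-.055,.055,y-.025,y+.025,.029,(0,0,255))
dr(-.02,.036,-.019-.04,-.019+.04,.004,(0,255,0))
cv2.imwrite('pics/c5.png',e)
E
```

```text
tray xy of TCP 0.011569105493072216 -0.2591843205451774 F tray -1.0152529916807125 -0.3200251537009988 0.4949248454166339 [1.79009453e+02 1.09484046e-01 8.57910425e+01] 0.13277641549173916
```

View pics/c5.png

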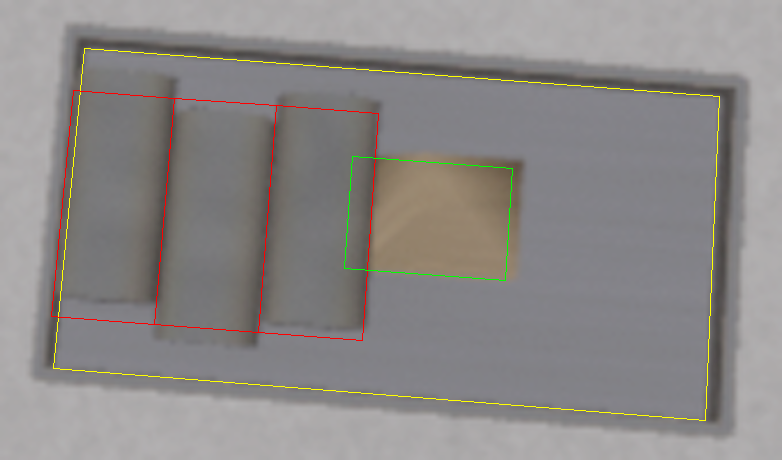

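```bash
python3 -c "
from h import *
o=env.get_obs();print(o['time_s'],o['force'],o['joint_velocities'].max());print(env.sign_off())"
```

```text
20.5167 [0.75063855 0.96838015 0.140172  ] 0.4575749099078762
the job is handed in; nothing more can be done
None
```

I laid the long core level in the tray on the open side of the two cores, chocked the row with the wedge, and handed the job in at 20.5 s of the 54 s allowed. No verdict was reported.

**Moving the core:** I gripped it square to its slope, levelled it in the air and let it go only after about 30 N of floor contact. It then lay about 7 mm to the -y side of the tray's middle.

**Chocking:** I slid the wedge up until the push met about 9 N of resistance, let go and backed off.

**Last checks:** I overlaid the expected positions on the final top view.
- **Cores:** all three match their snug places to about 1–2 mm and touch each other. The new core is outermost and the row is against the +y end.
- **Wedge:** it is square, its toe is at about 21 mm in tray y (over 15 mm needed), and it sits within about 3 mm of the outer core's middle.
- **Tray outline:** the drawn floor outline missed the visible inner wall at the open end by about 2–3 mm, so the tray pose may be off by that much.
- **Not measured:** I did not measure at the end how flat the wedge lies after release, or the cores' heights. The stub, block and beaker have no end measurement either. The stub, block and beaker looked unmoved in the earlier pictures, and the arm did not press on them.

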